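# Kit the parts of one unfinished camera in the assembly tray

### The job

Make up the kit for one unfinished camera in the grey tray: put the camera body that has no lens, the cover with walls on all four sides, the film cartridge and the lens cell each into the nest whose raised rim matches its outline, upright, flat on the nest's floor inside the rim and lined up with it (either way round). The finished camera with its lens and the cover with one open end are not part of the kit: leave them where they are.

Things in the scene. Friction and masses are not known exactly. Their poses are not given: they have to be found in the camera images.
- camera_body_mid (a point): Loose unfinished camera, black and silver, without a lens barrel, standing upright: 133 mm long (x), 40 mm deep (y), body 71 mm high, 76 with its buttons; 0.12 to 0.19 kg. The point is at its centre, 35.5 mm above its underside. x along its length, y front to back, z up. Take it across its depth (y), in the upper half of the body. To go into the camera nest.
- closed_cover_mid (a point): Loose moulded black cover shell like a small open-topped box with walls on all four sides, 40 (x) by 60 (y) by 30 mm high, open side up, walls 2 mm, about 0.03 kg. The point is at its centre, 15 mm above its underside. z up. Take it across the 40 mm width (x), from outside. To go into the cover nest.
- cartridge_mid (a point): Loose black film cartridge standing upright: two round spools joined by a thin web, 23 (x) by 74 (y) by 30 mm high, about 0.03 kg. The point is half-way between its ends, 15 mm above its underside; there, only the 4 mm web is found, 4 to 8 mm to its +x side. The larger spool (23 mm across) has its axis 26 mm along +y, the smaller (19 mm) 28 mm along -y; z up. Take it by the larger spool, across x. To go into the cartridge nest.
- lens_cell_mid (a point): Loose white, fluted round lens cell with dark glass on top, 34 mm across, 20 mm high, about 0.03 kg. The point is at its centre, 10 mm above its underside. z up; its turn about z does not matter. To go into the lens nest.
- camera_nest: Largest nest in the tray: a long rectangle of low rib, inside 151 (x) by 60 (y) mm, for the camera body with its length along x and its depth along y. Fixed. Origin at the centre of the nest plate's underside, z up; the nest's floor is 3 mm above the origin and the rib's top 8 mm above it (rib 4 mm wide). It stays in the grey tray, turned as the tray is. 
- cover_nest: Nest in the tray with a broad rectangle of low rib, inside 60 (x) by 80 (y) mm, for the closed cover with its 60 mm length along y. Fixed. Origin at the centre of the nest plate's underside, z up; the nest's floor is 3 mm above the origin and the rib's top 8 mm above it (rib 4 mm wide). It stays in the grey tray, turned as the tray is. It changes places with the cartridge and lens nests from start to start.
- cartridge_nest: Nest in the tray with a narrow rectangle of low rib, inside 42 (x) by 94 (y) mm, for the cartridge with its 74 mm length along y. Fixed. Origin at the centre of the nest plate's underside, z up; the nest's floor is 3 mm above the origin and the rib's top 8 mm above it (rib 4 mm wide). It stays in the grey tray, turned as the tray is. It changes places with the cover and lens nests.
- lens_nest: Nest in the tray with a round rib, inside 54 mm across, for the lens cell. Fixed. Origin at the centre of the nest plate's underside, z up; the nest's floor is 3 mm above the origin and the rib's top 8 mm above it (rib 4 mm wide). It stays in the grey tray, turned as the tray is. It changes places with the cover and cartridge nests.
- open_cover_mid (a point): Look-alike, to be left alone: loose moulded black cover shell, 46 (x) by 78 (y) by 24 mm high, wall missing at its +y end. The point is at its centre, 12 mm above its underside.
- finished_camera_mid (a point): Look-alike, to be left alone: loose finished camera of the same length, with a white round lens barrel standing out of its front (-y), 133 (x) by 76 (y) by 76 mm high. The point is 35.5 mm above its underside, at the middle of its outline.
Mind the look-alikes: they are no part of the job. Leave any turquoise look-alike of the part that bears cartridge_mid alone.

How it is judged:
By the outcome, as a careful person would: the job done as asked, in the order asked, and still so for the second after the job is handed in, with the robot touching nothing.
It also fails if it takes over 112 s, if anything falls off the work surface, if the arm or the gripper's body presses on something with over 40 N, if the wrist force passes 120 N, or if a joint passes its speed limit or range.

### The arm

A 6-joint arm with a two-finger parallel gripper is mounted at the origin on the work surface; the furniture and walls round the work are solid. World frame = base frame: x ahead of the robot, y to its left, z up, the work surface at z = 0. Lengths are in mm, angles in rad, forces in N, time in s.
With the tool pointing down it reaches from about 400 to 925 mm from the base axis. Payload 12.5 kg.
Tool frame: the origin (TCP) lies between the finger pads; the fingertips stand 11 mm ahead of it and the grasp point (between the pads) lies 8 mm behind it (env.tip_extent is the distance from the TCP to the fingertips, in mm); x points along the fingers, z is the direction in which the jaws open and shut, and the axes are right-handed (so a half turn about x gives the same grasp; the last joint's range is limited). The gripper opens to 95 mm and grips with 3 to 60 N. Pads are 20 mm wide; open, the fingers measure 119 mm over their backs; the gripper's body (75 mm by 180 mm) begins 59 mm behind the grasp point.
Start: joints at [-1.24, 0.491, 1.559, -0, 1.092, -0.106], TCP at [264.425, -566.326, 225.661] pointing down, gripper open.
Joint ranges: [-3.1, 3.1], [-0.84, 2.19], [0.05, 2.79], [-1.13, 4.28], [0.06, 2.93], [-2.69, 2.69]. Speed limits (rad/s): [2.22, 2.22, 2.79, 3.14, 3.14, 3.14].

### API

Orientations are given as [roll, pitch, yaw] about the fixed x, y, z axes, in that order (R = Rz(yaw) Ry(pitch) Rx(roll)).
In Python, from cell import status, imaging, env gives the robot as it stands. The module is installed in compiled form; this text tells all that it offers.
- The arm moves only by the tool apply_moves, never from a script. Its argument "increments" is a list of rows, each a list of 5 numbers: the closure, from 0 (fully open) to 1 (shut), then the shift along the tool's x, y, z in mm, then the turn about the tool's x in degrees. A call has 1 to 10 rows; each row shifts and turns the commanded pose from where the row before left it, along the tool's axes as they then stand; what a row does not reach is not made up. A row lasts 1/10 s, in which the tool goes at most 50 mm and 8.59 degrees, less where a joint would pass 70% of its speed; a pose out of reach is approached as far as the arm can. A call with a gripper value outside its range is refused whole. The fingers move at their own pace and stop on an object; the grip force is fixed at half the most. Time passes only in rows, so rows that do not move let the fingers close. It gives the time, the measured TCP pose, the force and the opening at its end, in the units of the state.
- status.state(): the state, without advancing time (a new reading comes with each control period).
- imaging.read_camera(name): name is "side" or "top" or "wrist"; returns a dict with "pixels" (384x512x3 uint8, red, green, blue), "fovy" (degrees; the focal length in pixels is half the picture's height over the tangent of half this angle, whatever the lens; pixels are square), "cx", "cy" (the principal point, pixels), "R" (3x3) and "t" (3): a world point X has camera coordinates R X + t. Camera axes: x right, y down, z forward; pixel columns grow to the right and rows downward; lengths in mm; the calibration is good to about 2 mm. A picture is of the moment at which its call begins. There is no depth.
- env.job_done(): hands the job in, once; it reports no verdict.
The state is a dict: "t": time; "joints": joint angles; "qvel": joint speeds; "tau": joint torques, N m; "eef_pos": TCP position; "tcp_rot": TCP orientation; "ft_force": force on the tool from outside, world axes, zero at the start; "moment": the same for the moment, N m; "opening": opening from 0.0 (shut) to 1.0 (fully open).
Only numpy, scipy, OpenCV 4.12 (cv2) and the standard library are available. Lean on these libraries where they do the work, as an engineer would, in place of code of your own. Each camera call takes 0.05 s, during which the arm holds its last target. There are 200 camera calls.

## Working session

There is one attempt and no reset: what is moved stays moved. The work goes in short steps, Python scripts to look and compute and a tool call to move; the robot and the scene stay as the last step left them, time stands still between calls to the robot, and variables do not carry over. Pictures are saved under pics/ and viewed, about 12 in all and at most 16, crops included, and the job is handed in when it is done.

Besides the shell and the picture viewer there is one more tool, called after ">>>" as name(argument=value, ...), one argument or row to a line, values as JSON. apply_moves: Moves the arm, as the interface text tells. Its arguments: {"type":"object","properties":{"increments":{"type":"array"}},"required":["increments"]}

```bash
mkdir -p pics; cat > h.py <<'E'
import numpy as np, cv2
from cell import status, imaging, env
def shot(n,f):
    c=imaging.read_camera(n); cv2.imwrite('pics/'+f,c['pixels'][:,:,::-1]); np.savez('pics/'+f+'.npz',**c); return c
def load(f): return dict(np.load('pics/'+f+'.npz'))
def foc(c): return c['pixels'].shape[0]/2/np.tan(np.radians(float(c['fovy']))/2)
def ray(c,u,v,z):
    f=foc(c); R=np.array(c['R']);t=np.array(c['t'])
    d=R.T@np.array([(u-c['cx'])/f,(v-c['cy'])/f,1]); o=-R.T@t
    return o+d*(z-o[2])/d[2]
def proj(c,X):
    p=np.array(c['R'])@np.array(X,float)+np.array(c['t']); f=foc(c); return p[0]/p[2]*f+c['cx'],p[1]/p[2]*f+c['cy']
E
python3 - <<'E'
from h import *
np.set_printoptions(precision=3,suppress=True)
for n in ['top','side']:
    c=shot(n,n+'0.png'); print(n,c['fovy'],c['cx'],c['cy'],c['R'],c['t'],-np.array(c['R']).T@c['t'])
    cv2.imwrite(f'pics/{n}0b.png',cv2.resize(c['pixels'][:,:,::-1],(800,600),interpolation=cv2.INTER_CUBIC))
print(status.state())
E
```

```text
top 43.58371074454184 253.89815439479696 191.43200897985875 [[-0.009 -1.     0.007]
 [-0.999  0.009 -0.036]
 [ 0.036 -0.007 -0.999]] [  -4.984  557.708 1068.416] [ 519.192   -2.254 1087.662]
side 57.3359265911486 252.210220809653 191.98993397467044 [[ 0.994 -0.109 -0.005]
 [-0.056 -0.468 -0.882]
 [ 0.094  0.877 -0.471]] [-556.775   86.608  848.159] [ 478.417 -764.083  473.462]
{'t': 0.1, 'joints': array([-1.24 ,  0.492,  1.559, -0.   ,  1.092, -0.106]), 'qvel': array([ 0.   , -0.001, -0.003,  0.   , -0.001, -0.002]), 'tau': array([  0.003, -61.362, -25.861,   0.069,   0.047,  -0.   ]), 'eef_pos': array([ 264.347, -566.147,  225.136]), 'tcp_rot': array([3.064, 1.57 , 1.93 ]), 'ft_force': array([-0.089, -0.593,  0.253]), 'moment': array([-0.02 , -0.062,  0.013]), 'opening': 1.0008713927496413}
```

View pics/top0b.png

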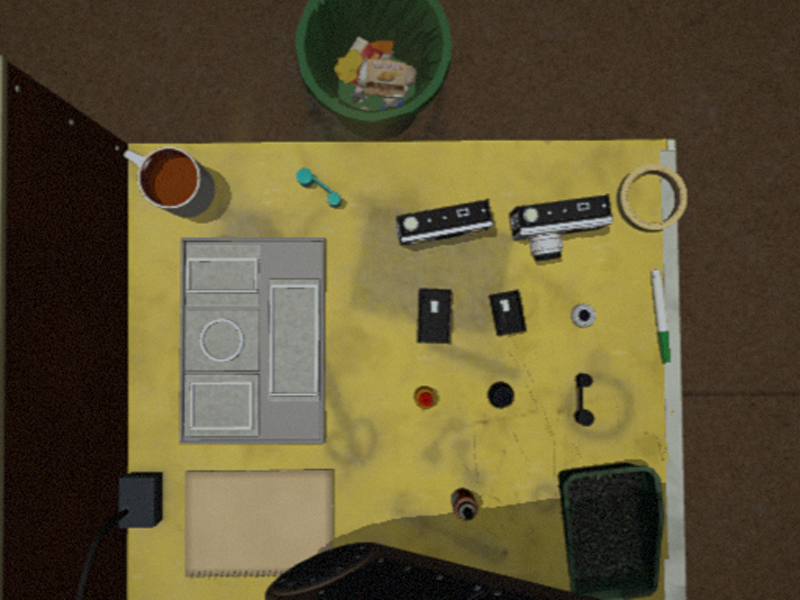

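View pics/side0b.png

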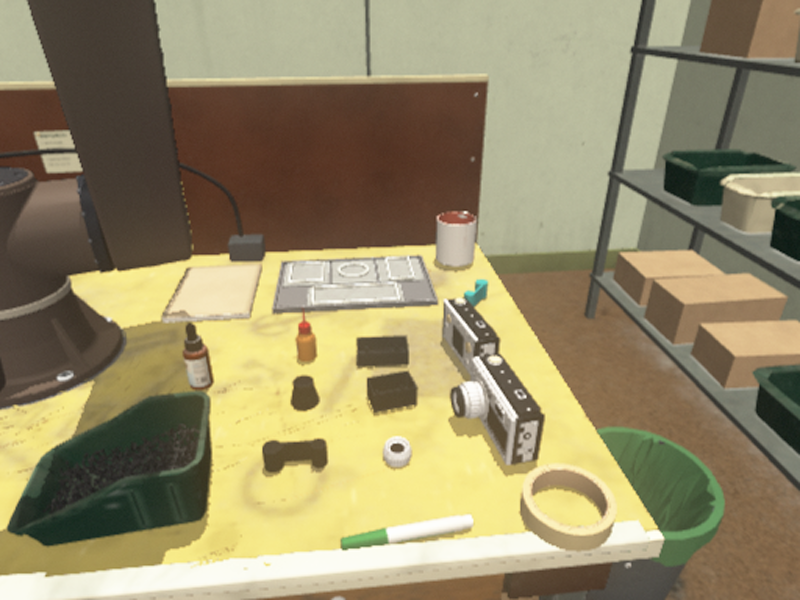

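The top view shows the body at (445,222) and the finished camera at (560,220). The open cover is probably at (434,316) and the closed one at (507,312). The lens cell is at (583,316) and the cartridge at (584,400). In the tray, the cartridge nest is at (223,275), the lens nest at (222,340), the cover nest at (222,405) and the camera nest at (295,339). I'll take an enlarged crop to measure from.

```bash
python3 - <<'E'
from h import *
c=load('top0.png'); im=c['pixels'][:,:,::-1]
a=cv2.resize(im[120:280,240:400],None,fx=3.6,fy=3.6,interpolation=cv2.INTER_CUBIC)
b=cv2.resize(im[145:290,110:215],None,fx=3.6,fy=3.6,interpolation=cv2.INTER_CUBIC)
b=cv2.convertScaleAbs(b,alpha=1.3)[:, :]
b=cv2.copyMakeBorder(b,0,a.shape[0]-b.shape[0],0,0,cv2.BORDER_CONSTANT)
o=np.hstack([b,a]); print(o.shape,b.shape); o=o[:, :]; 
cv2.imwrite('pics/crop0.png',cv2.resize(o,None,fx=0.8,fy=0.8))
# dark blobs
g=cv2.cvtColor(im,cv2.COLOR_BGR2GRAY)
m=(g<70).astype(np.uint8); n,l,s,ce=cv2.connectedComponentsWithStats(m)
for i in range(1,n):
    x,y,w,h,ar=s[i]
    if 20<ar<2000 and 240<x<400 and 110<y<290:
        p=np.argwhere(l==i)[:,::-1].astype(np.float32); print(ce[i].round(1),ar,cv2.minAreaRect(p))
E
```

```text
(576, 954, 3) (576, 378, 3)
[401.5 136.9] 71 ((402.83782958984375, 135.9729766845703), (34.4093017578125, 10.229791641235352), 54.462318420410156)
[358.3 136. ] 756 ((358.4799499511719, 138.86000061035156), (21.354625701904297, 64.06387329101562), 81.8698959350586)
[285.2 139.2] 684 ((283.54522705078125, 139.46556091308594), (14.364628791809082, 60.76170349121094), 79.26110076904297)
[370.3 147.2] 57 ((371.6099548339844, 146.76998901367188), (2.5455849170684814, 29.274221420288086), 81.8698959350586)
[285.9 151. ] 82 ((284.9360046386719, 151.14801025390625), (2.9516100883483887, 32.73603820800781), 79.69515228271484)
[350.2 163.8] 70 ((350.1300048828125, 163.9099884033203), (4.101219177246094, 16.404878616333008), 81.8698959350586)
[277.8 202.2] 681 ((277.5, 202.0), (34.0, 21.0), 90.0)
[324.7 200.2] 480 ((324.6922607421875, 199.96153259277344), (27.26013946533203, 19.415494918823242), 78.69007110595703)
[373.5 201.3] 34 ((373.5, 201.0), (6.0, 5.0), 90.0)
[372.8 256. ] 232 ((373.0, 255.5), (33.0, 12.0), 90.0)
[320.1 252.3] 220 ((320.0, 252.0), (16.0, 16.0), 90.0)
[272.3 255.2] 70 ((272.5, 255.0), (9.0, 8.0), 0.0)
```

View pics/crop0.png

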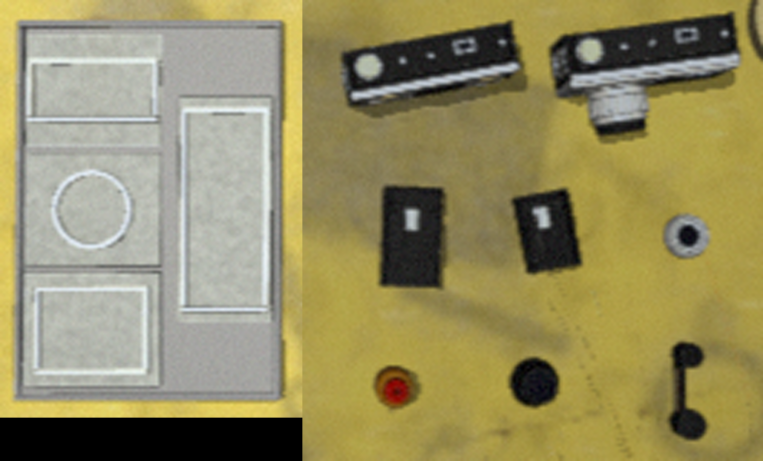

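Sizes confirm it: the left cover is about 77 mm long, so it is the open one. The right cover is about 61 mm, so it is the closed one. The tray is aligned with the axes.

```bash
cat >> h.py <<'E'
from scipy.spatial.transform import Rotation as Ro
def tool(): 
    s=status.state(); return np.array(s['eef_pos']),Ro.from_euler('xyz',s['tcp_rot']).as_matrix(),s
def plan(x,y,z,jaw=None):
    "jaw: world angle (deg) of jaw axis, mod 180. Prints turn then shift in tool axes after the turn"
    p,R,s=tool(); a=np.degrees(np.arctan2(R[1,2],R[0,2])); d=0
    if jaw is not None: d=(jaw-a+90)%180-90
    t=-d if R[2,0]<0 else d   # turn about tool x (down) 
    R2=R@Ro.from_euler('x',t,degrees=True).as_matrix()
    print('tcp',p.round(1),'jaw',round(a,1),'j6',round(s['joints'][5],2),'open',round(s['opening'],3),'turn',round(t,1),'shift',(R2.T@(np.array([x,y,z])-p)).round(1))
E
python3 - <<'E'
from h import *
np.set_printoptions(precision=1,suppress=True)
c=load('top0.png')
for n,u,v,z in [('cam nest',188.1,217.4,8),('cart nest',141.9,176.2,8),('lens nest',141.8,217.6,8),('cover nest',142.1,259.9,8),
 ('body top',(342/2+519/2)/2*2/2.88/2*1+0,0,71)][:4]: print(n,ray(c,u,v,z))
k=lambda X,Y:(240+(X-303)/2.88,120+Y/2.88)
for n,X,Y,z in [('bodyTL',343,54,71),('bodyTR',513,22,71),('bodyBR',520,58,71),('bodyBL',350,94,71),('cover',547,231,30),('cvTL',513,199,30),('cvBL',526,272,30),('lens',687,236,20),('big',688,424,30),('small',687,355,30)]:
    print(n,ray(c,*k(X,Y),z))
p,R,s=tool(); print(R)
w=imaging.read_camera('wrist'); print(w['fovy'],-np.array(w['R']).T@w['t']-p, w['R'])
plan(600,0,250,80)
E
```

```text
cam nest [500.7 138.3   8. ]
cart nest [594.2 241.7   8. ]
lens nest [501.2 242.    8. ]
cover nest [406.8 241.3   8. ]
bodyTL [667.6 -10.4  71. ]
bodyTR [ 690.4 -136.3   71. ]
bodyBR [ 663.6 -141.2   71. ]
bodyBL [637.9 -15.3  71. ]
cover [ 536.2 -165.7   30. ]
cvTL [ 561.  -139.9   30. ]
cvBL [ 505.  -149.2   30. ]
lens [ 531.6 -275.5   20. ]
big [ 388.2 -271.2   30. ]
small [ 440.6 -271.3   30. ]
[[-0.   0.9  0.4]
 [ 0.   0.4 -0.9]
 [-1.   0.  -0. ]]
68.44151308240772 [ 72.8  32.8 158.9] [[ 0.4 -0.9 -0. ]
 [-0.9 -0.4  0.3]
 [-0.3 -0.1 -1. ]]
tcp [ 264.4 -566.1  225.2] jaw -65.0 j6 -0.11 open 1.002 turn 35.0 shift [ -24.4  232.2 -615.8]
```

```bash
python3 -c "
from h import *
plan(660,-76,260,10.3)"
```

```text
tcp [ 264.4 -566.1  225.2] jaw -65.0 j6 -0.11 open 1.002 turn -75.3 shift [-34.5 411.5 476.9]
```

>>> apply_moves(
  increments=[
    [0,-3.5,0,0,-7.5],
    [0,-3.5,0,0,-7.5],
    [0,-3.5,0,0,-7.5],
    [0,-3.5,0,0,-7.5],
    [0,-3.5,0,0,-7.5],
    [0,-3.5,0,0,-7.5],
    [0,-3.5,0,0,-7.5],
    [0,-3.5,0,0,-7.5],
    [0,-3.5,0,0,-7.5],
    [0,-3.5,0,0,-7.5],
  ],
)

```text
t: 1.15
eef_pos: [264.4, -566.2, 260.5]
tcp_rot: [1.723, 1.57, 1.903]
ft_force: [-0.1, 0.1, -0.2]
opening: 1.002
```

>>> apply_moves(
  increments=[
    [0,0,29,34,0],
    [0,0,29,34,0],
    [0,0,29,34,0],
    [0,0,29,34,0],
    [0,0,29,34,0],
    [0,0,29,34,0],
    [0,0,29,34,0],
    [0,0,29,34,0],
    [0,0,29,34,0],
    [0,0,29,34,0],
  ],
)

```text
t: 2.15
eef_pos: [549.6, -219.9, 260.5]
tcp_rot: [2.923, 1.571, 3.098]
ft_force: [0.7, -0.6, -1.2]
opening: 0.998
```

>>> apply_moves(
  increments=[
    [0,0,30,34,0],
    [0,0,30,34,0],
    [0,0,30,34,0],
    [0,0,30,34,0],
    [0,0,0,0,0],
    [0,0,0,0,0],
    [0,0,0,0,0],
  ],
)

```text
t: 2.85
eef_pos: [661.3, -80.4, 260.4]
tcp_rot: [-3.093, 1.57, -2.919]
ft_force: [-0.1, -0.1, -0.6]
opening: 1.0
```

```bash
python3 - <<'E'
from h import *
plan(660,-76,260,10.3)
c=shot('wrist','w1.png')
E
```

```text
tcp [661.3 -80.4 260.4] jaw 10.0 j6 -0.39 open 1.0 turn -0.3 shift [ 0.4  4.5 -0.4]
```

View pics/w1.png

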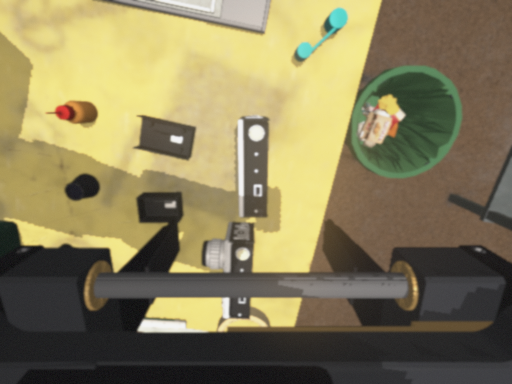

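The wrist view shows the body top at about (239–269, 117–216). The open cover is at (165,137), the closed one at (160,207), and the finished camera is below at (238,255).

```bash
python3 - <<'E'
from h import *
np.set_printoptions(precision=1,suppress=True)
c=load('w1.png')
for u,v in [(239,117),(268.5,117),(268,216),(239.5,216)]: print(ray(c,u,v,71))
print(proj(c,[660,-76,71]))
g=cv2.cvtColor(c['pixels'],cv2.COLOR_RGB2GRAY)
for v in (135,155,175,205): print(v,g[v,230:280])
for u in (250,262): print(u,g[108:122,u],g[206:224,u])
E
```

```text
[634.3 -15.4  71. ]
[669.   -9.3  71. ]
[ 692.6 -133.6   71. ]
[ 655.5 -140.2   71. ]
(np.float64(251.31335710008508), np.float64(169.6874992963962))
135 [198 199 199 196 184 164 149 175 223 239 243 239 217 158 107  89  90 103
 151 207 230 238 241 242 243 242 243 242 242 243 242 238 229 199 149 109
  98 105 133 167 187 193 197 199 199 201 201 203 203 203]
155 [196 193 192 192 184 166 154 173 216 237 242 241 230 183 122  94  87  91
  92  92  94  92  92 104 136 178 185 158 121  99  93  92  93  95  93  95
 101 133 181 208 214 215 217 217 218 217 216 217 218 218]
175 [187 187 187 181 165 151 144 157 196 231 241 242 234 194 128  92  89  90
  90  91  90  88  92  90  91  90  92  92  90  91  90  91  91  92  92  94
 105 145 199 219 223 223 221 221 221 221 222 222 222 221]
205 [137 138 137 140 137 137 138 139 151 177 194 198 180 141  98  76  73  73
  74  75  75  77  75  75  76  76  77  78  77  79  77  78  78  81  82  84
 105 133 154 160 163 161 163 163 163 163 164 162 164 168]
250 [199 199 199 197 196 195 197 190 180 186 149 106  94  88] [ 76  74  75  75  75  73  72  72  74  81 102 149 194 213 216 208 169 111]
262 [195 194 193 193 194 195 195 184 168 158 127 101  95  89] [ 79  77  79  82  83  84  81  80  78  84  95 124 149 159 160 162 161 161]
```

>>> apply_moves(
  increments=[
    [0,35,5,1.7,0],
    [0,40,0,0,0],
    [0,40,0,0,0],
    [0,40,0,0,0],
    [0,30,0,0,0],
    [0,20,0,0,0],
    [0,9,0,0,0],
    [0,0,0,0,0],
    [0,0,0,0,0],
  ],
)

```text
t: 3.8
eef_pos: [663.0, -75.1, 47.8]
tcp_rot: [-0.444, 1.569, -0.27]
ft_force: [0.3, 0.3, -0.9]
opening: 0.999
```

>>> apply_moves(
  increments=[
    [1,0,0,0,0],
    [1,0,0,0,0],
    [1,0,0,0,0],
    [1,0,0,0,0],
    [1,0,0,0,0],
    [1,0,0,0,0],
    [1,0,0,0,0],
    [1,0,0,0,0],
    [1,0,0,0,0],
    [1,0,0,0,0],
  ],
)

```text
t: 4.8
eef_pos: [662.6, -74.5, 46.6]
tcp_rot: [-0.664, 1.571, -0.489]
ft_force: [0.1, -0.4, 0.4]
opening: 0.369
```

>>> apply_moves(
  increments=[
    [1,-5,0,0,0],
    [1,-10,0,0,0],
    [1,-15,0,0,0],
    [1,-20,0,0,0],
    [1,-20,0,0,0],
    [1,-20,0,0,0],
    [1,-10,0,0,0],
    [1,0,0,0,0],
  ],
)

```text
t: 5.6
eef_pos: [663.1, -74.6, 148.8]
tcp_rot: [-0.41, 1.568, -0.235]
ft_force: [-0.2, 0.2, -1.9]
opening: 0.368
```

```bash
python3 - <<'E'
from h import *
plan(500.7,138.3,146,90)
c=shot('wrist','w2.png')
print(status.state()['ft_force'])
E
```

```text
tcp [663.1 -74.6 148.8] jaw 10.0 j6 -0.39 open 0.368 turn -80.0 shift [  2.1 162.5 212.9]
[-0.00513793  0.23308338 -2.7272799 ]
```

View pics/w2.png

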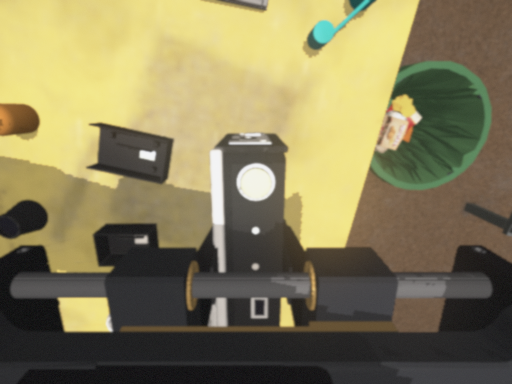

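The body is held with a 35 mm grip and looks level. Next I turn it and carry it to the tray.

>>> apply_moves(
  increments=[
    [1,0,0,0,-8],
    [1,0,0,0,-8],
    [1,0,0,0,-8],
    [1,0,0,0,-8],
    [1,0,0,0,-8],
    [1,0,0,0,-8],
    [1,0,0,0,-8],
    [1,0,0,0,-8],
    [1,0,0,0,-8],
    [1,0,0,0,-8],
  ],
)

```text
t: 6.65
eef_pos: [662.1, -74.4, 145.3]
tcp_rot: [1.412, 1.569, 2.989]
ft_force: [-0.1, 0.6, -1.4]
opening: 0.365
```

>>> apply_moves(
  increments=[
    [1,0,12,16,0],
    [1,0,25,33,0],
    [1,0,25,33,0],
    [1,0,25,33,0],
    [1,0,25,33,0],
    [1,0,25,33,0],
    [1,0,15,20,0],
    [1,0,10,12,0],
    [1,0,0,0,0],
    [1,0,0,0,0],
  ],
)

```text
t: 7.65
eef_pos: [500.9, 138.1, 146.4]
tcp_rot: [-3.058, 1.571, -1.487]
ft_force: [0.5, -0.3, -1.4]
opening: 0.366
```

```bash
python3 - <<'E'
from h import *
plan(500.7,138.3,70,90)
c=shot('wrist','w3.png')
d=shot('side','s3.png')
p=cv2.resize(d['pixels'][100:260,150:310,::-1],None,fx=2.4,fy=2.4)
cv2.imwrite('pics/m3.png',np.hstack([cv2.resize(c['pixels'][:,50:462,::-1],None,fx=1,fy=1),p]))
E
```

```text
tcp [500.9 138.1 146.4] jaw 90.0 j6 -1.43 open 0.366 turn 0.0 shift [76.4  0.2  0.2]
```

View pics/m3.png

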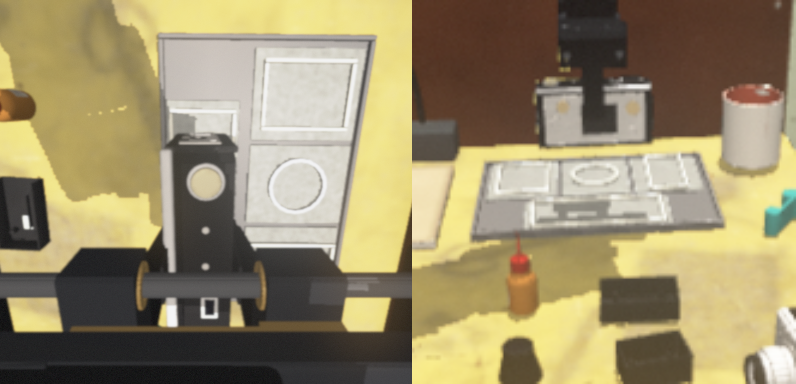

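The wrist view shows the cover nest corners at (312,59)–(404,131) in full-image pixels, the lens ring at (347,187), and the camera nest's near end at (218–287, 107).

```bash
python3 - <<'E'
from h import *
np.set_printoptions(precision=1,suppress=True)
c=load('w3.png')
for z in (8,12):
  print('cover',sum(ray(c,u,v,z) for u,v in [(313,60),(407,59),(404,130),(314,130)])/4,[ray(c,u,v,z)[:2] for u,v in [(313,60),(407,59),(404,130),(314,130)]])
  print('ring',ray(c,347,187,z),ray(c,319,187,z),ray(c,375,187,z))
  print('camnest',ray(c,221,109,z),ray(c,285,109,z))
  print('tray',ray(c,210,36,z),ray(c,424,38,z))
  p=np.array([ray(load('top0.png'),u,v,z) for u,v in [(188.1,217.4),(141.8,217.6),(142.1,259.9)]]);print(p)
E
```

```text
cover [408.3 245.2   8. ] [array([375.5, 196.8]), array([374.5, 287.3]), array([441.6, 294.9]), array([441.7, 202. ])]
ring [502.7 242.    8. ] [502.8 211.4   8. ] [502.7 272.7   8. ]
camnest [421.  106.6   8. ] [420.9 171.3   8. ]
tray [354.8  98.2   8. ] [356.3 300.5   8. ]
[[500.7 138.3   8. ]
 [501.2 242.    8. ]
 [406.8 241.3   8. ]]
cover [408.5 243.8  12. ] [array([376.1, 196. ]), array([375.1, 285.3]), array([441.3, 292.7]), array([441.4, 201.1])]
ring [501.6 240.6  12. ] [501.6 210.4  12. ] [501.6 270.8  12. ]
camnest [420.9 107.1  12. ] [420.9 170.9  12. ]
tray [355.7  98.7  12. ] [357.2 298.3  12. ]
[[500.8 137.7  12. ]
 [501.2 241.1  12. ]
 [407.2 240.4  12. ]]
```

>>> apply_moves(
  increments=[
    [1,15,0,0,0],
    [1,25,0,0,0],
    [1,25,0,0,0],
    [1,15,0,0,0],
    [1,5,0,0,0],
    [1,0,0,0,0],
    [1,0,0,0,0],
    [1,2,0,0,0],
    [1,0,0,0,0],
  ],
)

```text
t: 8.65
eef_pos: [500.7, 138.4, 60.1]
tcp_rot: [-1.526, 1.57, 0.045]
ft_force: [0.2, -0.1, -1.4]
opening: 0.364
```

>>> apply_moves(
  increments=[
    [1,2,0,0,0],
    [1,0,0,0,0],
  ],
)

```text
t: 8.85
eef_pos: [500.5, 138.5, 57.6]
tcp_rot: [-1.849, 1.571, -0.277]
ft_force: [-0.4, -0.0, -2.0]
opening: 0.364
```

>>> apply_moves(
  increments=[
    [1,2,0,0,0],
    [1,0,0,0,0],
  ],
)

```text
t: 9.05
eef_pos: [500.4, 138.4, 55.4]
tcp_rot: [1.998, 1.57, -2.714]
ft_force: [-0.0, 0.8, -1.3]
opening: 0.37
```

>>> apply_moves(
  increments=[
    [1,1.5,0,0,0],
    [1,0,0,0,0],
  ],
)

```text
t: 9.25
eef_pos: [500.5, 138.5, 54.5]
tcp_rot: [-1.544, 1.57, 0.027]
ft_force: [-1.0, 1.9, 5.3]
opening: 0.367
```

>>> apply_moves(
  increments=[
    [1,1.5,0,0,0],
    [1,0,0,0,0],
  ],
)

```text
t: 9.45
eef_pos: [500.7, 138.5, 54.4]
tcp_rot: [-1.486, 1.569, 0.085]
ft_force: [-6.7, -1.2, 25.8]
opening: 0.369
```

>>> apply_moves(
  increments=[
    [1,1,0,0,0],
    [1,0,0,0,0],
  ],
)

```text
t: 9.65
eef_pos: [500.9, 138.5, 54.0]
tcp_rot: [-1.478, 1.568, 0.094]
ft_force: [-9.2, -1.8, 34.1]
opening: 0.368
```

>>> apply_moves(
  increments=[
    [1,-1,0,0,0],
    [0.4,0,0,0,0],
    [0.4,0,0,0,0],
    [0,0,0,0,0],
    [0,0,0,0,0],
    [0,0,0,0,0],
  ],
)

```text
t: 10.25
eef_pos: [500.4, 138.4, 52.4]
tcp_rot: [1.966, 1.57, -2.746]
ft_force: [-0.5, 0.3, -0.3]
opening: 0.735
```

>>> apply_moves(
  increments=[
    [0,-10,0,0,0],
    [0,-30,0,0,0],
    [0,-40,0,0,0],
    [0,-40,0,0,0],
    [0,-40,0,0,0],
    [0,-20,0,0,0],
    [0,0,0,0,0],
    [0,0,0,0,0],
  ],
)

```text
t: 11.05
eef_pos: [500.2, 138.4, 232.8]
tcp_rot: [-1.591, 1.57, -0.019]
ft_force: [0.5, -0.1, -0.1]
opening: 0.999
```

```bash
python3 - <<'E'
from h import *
plan(536,-166,230,9.3)
c=shot('wrist','w4.png')
E
```

```text
tcp [500.2 138.4 232.8] jaw 90.0 j6 -1.43 open 0.999 turn 80.7 shift [   2.8 -306.2  -13.8]
```

View pics/w4.png

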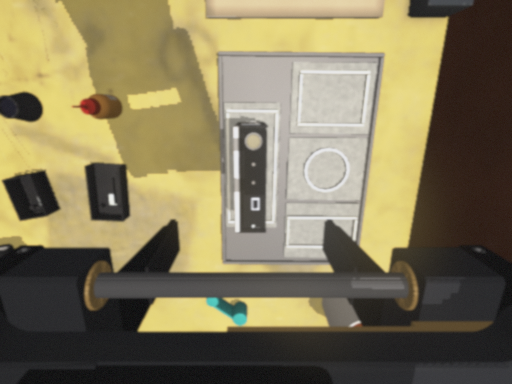

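```bash
python3 - <<'E'
from h import *
np.set_printoptions(precision=1,suppress=True)
c=load('w4.png')
print([ray(c,u,v,78)[:2] for u,v in [(239,124),(267,124),(265,232),(240,232)]])
print([ray(c,u,v,12)[:2] for u,v in [(227,109),(277,109),(229,224)]])
plan(536,-166,230,99.4)
E
```

```text
[array([435.9, 124.3]), array([435.9, 154.6]), array([563.3, 154.4]), array([563.3, 124.1])]
[array([420.7, 106.4]), array([420.7, 170.9]), array([581.1, 105.5])]
tcp [500.  138.3 232.1] jaw 90.0 j6 -1.43 open 1.003 turn -9.4 shift [   2.1   14.2 -306.1]
```

The body sits centred within about 1.5 mm and square in its nest. On to the closed cover.

>>> apply_moves(
  increments=[
    [0,0,0,0,-4.7],
    [0,0,0,0,-4.7],
    [0,0,2,-40,0],
    [0,0,2,-40,0],
    [0,0,2,-40,0],
    [0,0,2,-40,0],
    [0,0,2,-40,0],
    [0,0,2,-40,0],
    [0,0,2,-40,0],
    [0,0,0,-26,0],
  ],
)

```text
t: 12.1
eef_pos: [536.3, -168.1, 231.0]
tcp_rot: [1.077, 1.568, 2.811]
ft_force: [-0.4, 0.1, -0.1]
opening: 1.001
```

>>> apply_moves(
  increments=[
    [0,20,0,0,0],
    [0,20,0,0,0],
    [0,20,0,0,0],
    [0,0,0,0,0],
    [0,0,0,0,0],
  ],
)

```text
t: 12.6
eef_pos: [536.6, -165.7, 172.0]
tcp_rot: [1.015, 1.569, 2.75]
ft_force: [0.6, -0.4, 0.8]
opening: 0.998
```

```bash
python3 - <<'E'
from h import *
plan(536,-166,230,99.4)
c=shot('wrist','w5.png')
E
```

```text
tcp [ 536.6 -165.7  172. ] jaw 99.4 j6 -2.15 open 0.998 turn 0.0 shift [-58.    0.7  -0.2]
```

View pics/w5.png

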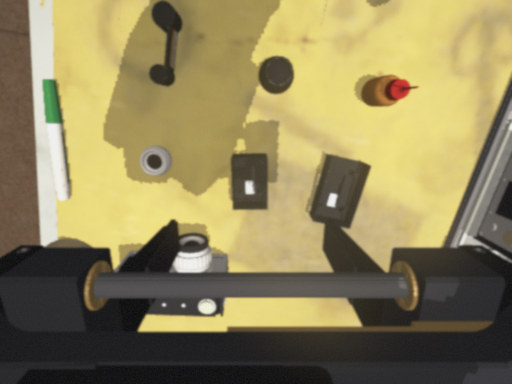

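```bash
python3 - <<'E'
from h import *
np.set_printoptions(precision=1,suppress=True)
c=load('w5.png')
q=[ray(c,u,v,30) for u,v in [(231,154),(267,153),(268.5,209),(233.5,210)]]
print([a[:2] for a in q],sum(q)/4)
print('lens',ray(c,155,160,20),'cart big',ray(c,167,16,30),'small',ray(c,162,74,30),'finlens',ray(c,195,240,40))
m=sum(q)/4; plan(m[0],m[1],20,99.4)
E
```

```text
[array([ 506.5, -193.1]), array([ 499.1, -155.3]), array([ 561.4, -142.1]), array([ 569.1, -181.1])] [ 534.  -167.9   30. ]
lens [ 528.6 -275.9   20. ] cart big [ 387.6 -271.2   30. ] small [ 439.  -271.9   30. ] finlens [ 608.2 -218.8   40. ]
tcp [ 536.9 -165.7  172.8] jaw 99.4 j6 -2.15 open 1.001 turn 0.0 shift [152.8   3.1  -1.7]
```

>>> apply_moves(
  increments=[
    [0.2,30,3,-1.5,-1.6],
    [0.2,40,0,0,0],
    [0.2,40,0,0,0],
    [0.2,25,0,0,0],
    [0.2,12,0,0,0],
    [0.2,5,0,0,0],
    [0.2,0,0,0,0],
    [0.2,0,0,0,0],
  ],
)

```text
t: 13.45
eef_pos: [534.7, -168.0, 21.9]
tcp_rot: [-2.214, 1.569, -0.451]
ft_force: [0.3, 0.7, -0.0]
opening: 0.802
```

>>> apply_moves(
  increments=[
    [1,0,0,0,0],
    [1,0,0,0,0],
    [1,0,0,0,0],
    [1,0,0,0,0],
    [1,0,0,0,0],
    [1,0,0,0,0],
    [1,0,0,0,0],
    [1,0,0,0,0],
  ],
)

```text
t: 14.25
eef_pos: [534.1, -167.7, 20.7]
tcp_rot: [-2.655, 1.571, -0.892]
ft_force: [0.2, 0.8, 2.6]
opening: 0.42
```

>>> apply_moves(
  increments=[
    [1,-10,0,0,0],
    [1,-30,0,0,0],
    [1,-40,0,0,0],
    [1,-40,0,0,0],
    [1,-10,0,0,0],
    [1,0,0,0,0],
  ],
)

```text
t: 14.85
eef_pos: [534.5, -167.9, 152.6]
tcp_rot: [-2.205, 1.567, -0.441]
ft_force: [-0.4, 0.5, -0.5]
opening: 0.421
```

```bash
python3 - <<'E'
from h import *
plan(407.5,242,150,0)
E
```

```text
tcp [ 534.5 -167.9  152.6] jaw 101.0 j6 -2.19 open 0.421 turn -79.0 shift [   1.5 -409.9  127. ]
```

>>> apply_moves(
  increments=[
    [1,0,0,0,8],
    [1,0,0,0,8],
    [1,0,0,0,8],
    [1,0,0,0,8],
    [1,0,0,0,8],
    [1,0,0,0,8],
    [1,0,0,0,8],
    [1,0,0,0,8],
    [1,0,0,0,8],
    [1,0,0,0,8],
  ],
)

```text
t: 15.85
eef_pos: [533.4, -167.4, 148.9]
tcp_rot: [2.373, 1.568, 2.734]
ft_force: [-0.9, -1.0, -0.2]
opening: 0.419
```

>>> apply_moves(
  increments=[
    [1,0,0,0,7],
    [1,0,0,0,7],
    [1,0,0,0,7],
    [1,0,20,-6,0],
    [1,0,40,-12,0],
    [1,0,40,-12,0],
    [1,0,40,-12,0],
    [1,0,40,-12,0],
    [1,0,40,-12,0],
    [1,0,40,-12,0],
  ],
)

```text
t: 16.85
eef_pos: [454.0, 94.2, 149.7]
tcp_rot: [-3.088, 1.569, -3.085]
ft_force: [0.5, -0.0, -0.3]
opening: 0.417
```

>>> apply_moves(
  increments=[
    [1,0,40,-12,0],
    [1,0,40,-12,0],
    [1,0,40,-12,0],
    [1,0,20,-8,0],
    [1,0,10,-5,0],
    [1,0,0,0,0],
    [1,0,0,0,0],
    [1,0,0,0,0],
  ],
)

```text
t: 17.65
eef_pos: [407.2, 241.3, 150.4]
tcp_rot: [-2.283, 1.57, -2.283]
ft_force: [-0.1, -0.9, -0.4]
opening: 0.42
```

```bash
python3 - <<'E'
from h import *
plan(407.5,242,28,0)
c=shot('wrist','w6.png')
E
```

```text
tcp [407.2 241.3 150.4] jaw -0.0 j6 0.4 open 0.42 turn -0.0 shift [122.4   0.7   0.4]
```

View pics/w6.png

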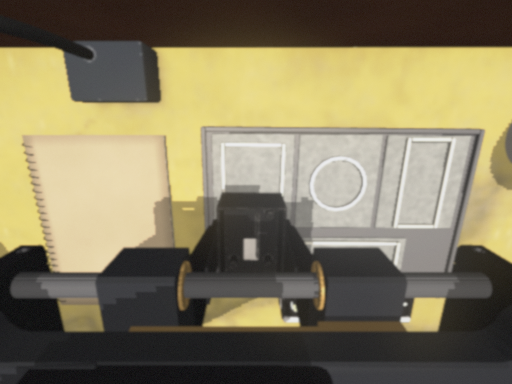

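The cover hangs square in front of the cover nest. The far rib is at (222–285, 145), the lens ring at (338,183), and the cartridge nest spans (405–453,138)–(397–443,226).

```bash
python3 - <<'E'
from h import *
np.set_printoptions(precision=1,suppress=True)
c=load('w6.png')
print([ray(c,u,v,12) for u,v in [(223,145.5),(284.5,146)]])
print('ring',ray(c,338,183,12)); q=[ray(c,u,v,12) for u,v in [(406,139),(452,140),(441,226),(398,225)]]; print('cart',q,sum(q)/4)
E
```

```text
[array([377.2, 282.6,  12. ]), array([441.7, 282. ,  12. ])]
ring [501.3 241.9  12. ]
cart [array([567.9, 289.3,  12. ]), array([616. , 288.2,  12. ]), array([623.2, 191.2,  12. ]), array([574. , 192.4,  12. ])] [595.3 240.3  12. ]
```

>>> apply_moves(
  increments=[
    [1,20,0,1.3,0],
    [1,30,0,0,0],
    [1,30,0,0,0],
    [1,20,0,0,0],
    [1,10,0,0,0],
    [1,6,0,0,0],
    [1,2,0,0,0],
    [1,2,0,0,0],
    [1,0,0,0,0],
    [1,0,0,0,0],
  ],
)

```text
t: 18.7
eef_pos: [408.4, 242.3, 31.1]
tcp_rot: [0.282, 1.57, 0.282]
ft_force: [-0.0, -0.1, 0.7]
opening: 0.421
```

>>> apply_moves(
  increments=[
    [1,1.5,0,0,0],
    [1,0,0,0,0],
    [1,0,0,0,0],
  ],
)

```text
t: 19.0
eef_pos: [408.2, 242.2, 29.2]
tcp_rot: [-0.399, 1.571, -0.399]
ft_force: [0.2, 0.1, -1.5]
opening: 0.421
```

>>> apply_moves(
  increments=[
    [1,1,0,0,0],
    [1,0,0,0,0],
    [1,0,0,0,0],
  ],
)

```text
t: 19.3
eef_pos: [408.2, 242.3, 28.6]
tcp_rot: [0.249, 1.57, 0.249]
ft_force: [-1.9, -1.2, 10.1]
opening: 0.421
```

>>> apply_moves(
  increments=[
    [1,-0.5,0,0,0],
    [0.4,0,0,0,0],
    [0.4,0,0,0,0],
    [0.3,0,0,0,0],
    [0.3,-10,0,0,0],
    [0.3,-40,0,0,0],
    [0.3,-40,0,0,0],
    [0.3,-40,0,0,0],
    [0.3,0,0,0,0],
    [0.3,0,0,0,0],
  ],
)

```text
t: 20.3
eef_pos: [408.2, 242.3, 159.6]
tcp_rot: [0.359, 1.569, 0.36]
ft_force: [0.2, 0.2, 0.5]
opening: 0.698
```

```bash
python3 - <<'E'
from h import *
c=shot('wrist','w7.png'); plan(520,0,160)
E
```

```text
tcp [407.9 242.1 158.6] jaw 0.0 j6 0.4 open 0.698 turn 0 shift [  -1.4 -242.2  112. ]
```

View pics/w7.png

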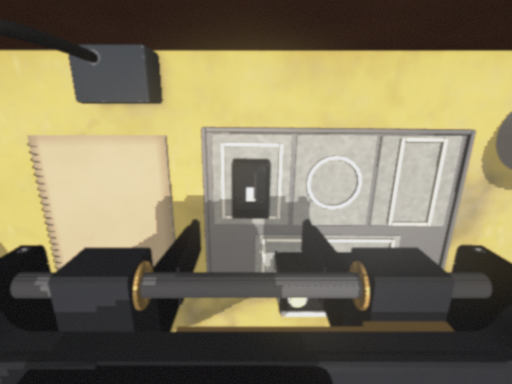

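The cover (233–271, 158–218) lies square inside its rib (221–284, 145–221). Next, the cartridge.

>>> apply_moves(
  increments=[
    [0.2,-1,-35,16,0],
    [0.2,0,-35,16,0],
    [0.2,0,-35,16,0],
    [0.2,0,-35,16,0],
    [0.2,0,-35,16,0],
    [0.2,0,-35,16,0],
    [0.2,0,-32,16,0],
    [0.2,0,0,0,8],
    [0.2,0,0,0,8],
    [0.2,0,0,0,8],
  ],
)

```text
t: 21.35
eef_pos: [519.7, -0.1, 157.9]
tcp_rot: [-2.82, 1.568, 3.038]
ft_force: [-0.0, 0.2, -0.2]
opening: 0.799
```

>>> apply_moves(
  increments=[
    [0.2,0,0,0,8],
    [0.2,0,0,0,8],
    [0.2,0,0,0,8],
    [0.2,0,0,0,8],
    [0.2,0,0,0,8],
    [0.2,0,0,0,8],
    [0.2,0,0,0,8],
    [0.2,0,0,0,8],
    [0.2,0,0,0,2],
    [0.2,0,0,0,0],
  ],
)

```text
t: 22.35
eef_pos: [519.7, 0.3, 158.2]
tcp_rot: [-1.675, 1.568, 3.037]
ft_force: [0.6, 0.2, 0.2]
opening: 0.799
```

>>> apply_moves(
  increments=[
    [0.2,0,-16,33,0],
    [0.2,0,-16,33,0],
    [0.2,0,-16,33,0],
    [0.2,0,-16,33,0],
    [0.2,0,-16,33,0],
    [0.2,0,-16,33,0],
    [0.2,0,-16,33,0],
    [0.2,0,-10,20,0],
    [0.2,0,0,0,0],
    [0.2,0,0,0,0],
  ],
)

```text
t: 23.35
eef_pos: [398.1, -250.6, 159.0]
tcp_rot: [-2.309, 1.569, 2.404]
ft_force: [-0.0, 0.6, -0.5]
opening: 0.799
```

```bash
python3 - <<'E'
from h import *
c=shot('wrist','w8.png'); plan(387.8,-271.3,20,-90)
E
```

```text
tcp [ 398.4 -250.2  159.1] jaw -89.9 j6 0.87 open 0.802 turn 0.1 shift [139.1 -10.5  21.2]
```

View pics/w8.png

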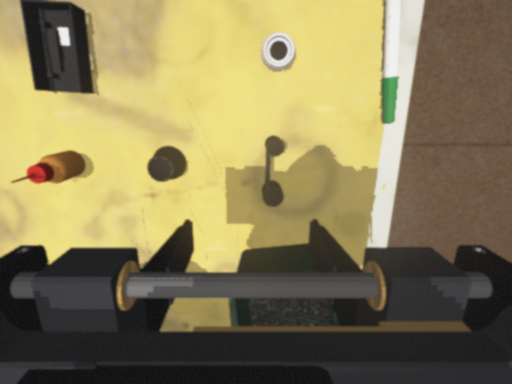

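```bash
python3 - <<'E'
from h import *
from scipy.optimize import least_squares
np.set_printoptions(precision=1,suppress=True)
c=load('w8.png'); t=load('top0.png'); s=load('side0.png')
print('big',ray(c,271.5,193,30),'small',ray(c,274,145,30),'lens',ray(c,279,50,20))
# bin corner (+x,+y?) top display (662,470)->+x,-y ; (562,472)->+x,+y ; side: right-near rim (207,398) is +x,+y?
k=0.64
for tp,sp in [((562,470),(207,397)),((662,468),(210,450))]:
    f=lambda X:np.r_[np.array(proj(t,X))-np.array(tp)*k,np.array(proj(s,X))-np.array(sp)*k]
    r=least_squares(f,[340,-280,80]); print(r.x,r.cost)
for z in (40,60,80,100): print(z,ray(c,270,244,z), ray(t,610*k,466*k,z))
E
```

```text
big [ 390.5 -273.8   30. ] small [ 441.5 -275.2   30. ] lens [ 530.7 -278.7   20. ]
[ 318.5 -230.5   71.3] 4.7519724273647945
[ 340.3 -352.7  102.3] 17.664215652587995
40 [ 335.6 -272.6   40. ] [ 322.1 -303.8   40. ]
60 [ 345.9 -271.2   60. ] [ 325.9 -298.    60. ]
80 [ 356.1 -269.7   80. ] [ 329.6 -292.3   80. ]
100 [ 366.4 -268.2  100. ] [ 333.4 -286.5  100. ]
```

>>> apply_moves(
  increments=[
    [0.4,20,-9,22,1],
    [0.4,30,0,0,0],
    [0.4,35,0,0,0],
    [0.4,30,0,0,0],
    [0.4,15,0,0,0],
    [0.4,8,0,0,0],
    [0.4,1,0,0,0],
    [0.4,0,0,0,0],
    [0.4,0,0,0,0],
  ],
)

```text
t: 24.3
eef_pos: [389.9, -272.9, 21.5]
tcp_rot: [0.809, 1.569, -0.778]
ft_force: [0.5, 0.1, -0.0]
opening: 0.6
```

>>> apply_moves(
  increments=[
    [1,0,0,0,0],
    [1,0,0,0,0],
    [1,0,0,0,0],
    [1,0,0,0,0],
    [1,0,0,0,0],
    [1,0,0,0,0],
    [1,0,0,0,0],
    [1,0,0,0,0],
  ],
)

```text
t: 25.1
eef_pos: [389.4, -272.9, 20.7]
tcp_rot: [0.52, 1.571, -1.068]
ft_force: [-0.9, 0.2, 2.4]
opening: 0.236
```

>>> apply_moves(
  increments=[
    [1,-10,0,0,0],
    [1,-30,0,0,0],
    [1,-40,0,0,0],
    [1,-40,0,0,0],
    [1,-10,0,0,0],
    [1,0,0,0,0],
    [1,0,0,0,0],
  ],
)

```text
t: 25.8
eef_pos: [389.0, -272.4, 150.0]
tcp_rot: [-2.248, 1.57, 2.448]
ft_force: [-0.2, -0.2, 0.4]
opening: 0.234
```

```bash
python3 - <<'E'
from h import *
c=shot('wrist','w9.png'); plan(594.7,214.8,150,0)
E
```

```text
tcp [ 389.  -272.4  149.5] jaw -91.0 j6 0.84 open 0.233 turn 89.0 shift [-1.000e-01 -4.872e+02 -2.057e+02]
```

View pics/w9.png

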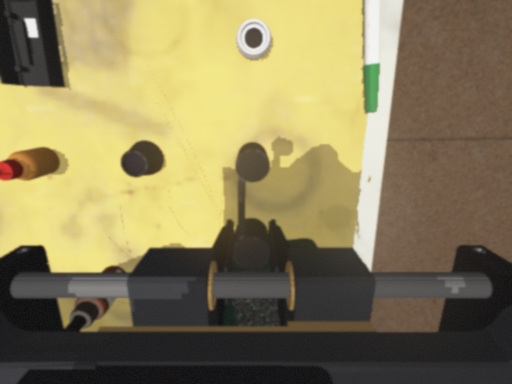

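>>> apply_moves(
  increments=[
    [1,0,19,-31,0],
    [1,0,19,-31,0],
    [1,0,19,-31,0],
    [1,0,19,-31,0],
    [1,0,19,-31,0],
    [1,0,19,-31,0],
    [1,0,19,-31,0],
    [1,0,19,-31,0],
    [1,0,0,0,-8],
    [1,0,0,0,-8],
  ],
)

```text
t: 26.85
eef_pos: [545.3, -26.2, 148.5]
tcp_rot: [-1.99, 1.567, 2.992]
ft_force: [-0.4, 0.5, -0.2]
opening: 0.237
```

>>> apply_moves(
  increments=[
    [1,0,0,0,-8],
    [1,0,0,0,-8],
    [1,0,0,0,-8],
    [1,0,0,0,-8],
    [1,0,0,0,-8],
    [1,0,0,0,-8],
    [1,0,0,0,-8],
    [1,0,0,0,-8],
    [1,0,0,0,-8],
    [1,0,0,0,-3],
  ],
)

```text
t: 27.85
eef_pos: [545.0, -27.3, 148.7]
tcp_rot: [2.992, 1.568, 2.997]
ft_force: [-0.1, 0.1, -0.3]
opening: 0.234
```

```bash
python3 - <<'E'
from h import *
plan(594.7,214.8,150,0)
E
```

```text
tcp [545.  -27.3 148.7] jaw 0.3 j6 -0.18 open 0.234 turn 0.3 shift [ -1.4 242.1  49.7]
```

>>> apply_moves(
  increments=[
    [1,0,36,7,0.3],
    [1,0,36,7,0],
    [1,0,36,7,0],
    [1,0,36,7,0],
    [1,0,36,7,0],
    [1,0,36,7,0],
    [1,0,26,7.5,0],
    [1,0,0,0,0],
    [1,0,0,0,0],
    [1,0,0,0,0],
  ],
)

```text
t: 28.85
eef_pos: [595.6, 213.5, 149.5]
tcp_rot: [-2.799, 1.569, -2.804]
ft_force: [-0.3, -0.5, -1.3]
opening: 0.233
```

```bash
python3 - <<'E'
from h import *
c=shot('wrist','w10.png'); plan(594.7,214.8,28,0)
E
```

```text
tcp [595.8 213.4 149.9] jaw -0.3 j6 0.25 open 0.235 turn -0.3 shift [121.9   1.5  -0.9]
```

View pics/w10.png

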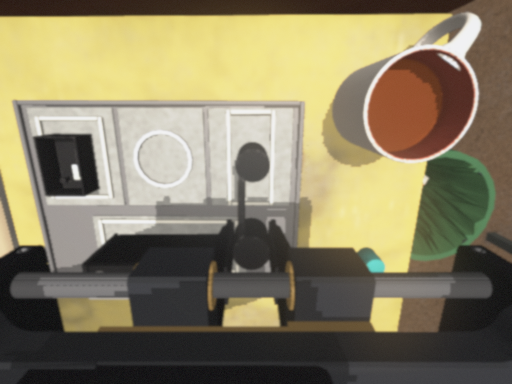

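The cartridge is level, with its small spool over the nest. The nest's far rib is at (229–275, 111), and the mug at (420,100) needs a clearance check.

```bash
python3 - <<'E'
from h import *
np.set_printoptions(precision=1,suppress=True)
c=load('w10.png');t=load('top0.png')
print([ray(c,u,v,12) for u,v in [(230,112),(274,112.5)]])
for z in (80,100,120): print('mug',z,ray(c,420,108,z),'near',ray(c,412,160,z),'left',ray(c,366,108,z),'top',ray(t,170*.64,178*.64,z), ray(t,138*.64,178*.64,z),ray(t,202*.64,178*.64,z))
E
```

```text
[array([574. , 288.6,  12. ]), array([618.5, 287.9,  12. ])]
mug 80 [726.3 291.8  80. ] near [726.5 251.2  80. ] left [684.5 292.1  80. ] top [721.2 295.   80. ] [721.6 338.1  80. ] [720.9 251.9  80. ]
mug 100 [714.8 292.  100. ] near [715.1 254.8 100. ] left [676.7 292.2 100. ] top [717.2 289.1 100. ] [717.5 331.3 100. ] [716.9 246.9 100. ]
mug 120 [703.4 292.1 120. ] near [703.6 258.5 120. ] left [669.  292.3 120. ] top [713.2 283.2 120. ] [713.5 324.6 120. ] [712.9 241.8 120. ]
```

>>> apply_moves(
  increments=[
    [1,20,1,0,-0.3],
    [1,30,0,0,0],
    [1,30,0,0,0],
    [1,20,0,0,0],
    [1,10,0,0,0],
    [1,6,0,0,0],
    [1,2,0,0,0],
    [1,1.5,0,0,0],
    [1,0,0,0,0],
    [1,0,0,0,0],
  ],
)

```text
t: 29.9
eef_pos: [596.4, 215.5, 31.8]
tcp_rot: [0.148, 1.57, 0.148]
ft_force: [0.5, 0.4, -0.5]
opening: 0.234
```

>>> apply_moves(
  increments=[
    [1,1,0,0,0],
    [1,0,0,0,0],
    [1,0,0,0,0],
  ],
)

```text
t: 30.2
eef_pos: [596.1, 215.5, 30.2]
tcp_rot: [-0.501, 1.571, -0.501]
ft_force: [1.0, -0.3, -0.7]
opening: 0.235
```

>>> apply_moves(
  increments=[
    [1,1,0,0,0],
    [1,0,0,0,0],
    [1,0,0,0,0],
  ],
)

```text
t: 30.5
eef_pos: [596.1, 215.4, 29.0]
tcp_rot: [-2.311, 1.571, -2.31]
ft_force: [0.0, -1.1, -0.3]
opening: 0.234
```

>>> apply_moves(
  increments=[
    [1,0.8,0,-0.6,0],
    [1,0,0,0,0],
    [1,0,0,0,0],
  ],
)

```text
t: 30.8
eef_pos: [595.9, 215.4, 28.7]
tcp_rot: [0.089, 1.57, 0.089]
ft_force: [1.0, -0.9, 4.4]
opening: 0.236
```

>>> apply_moves(
  increments=[
    [1,0.6,0,0,0],
    [1,0,0,0,0],
    [1,0,0,0,0],
  ],
)

```text
t: 31.1
eef_pos: [595.9, 215.4, 28.7]
tcp_rot: [0.104, 1.569, 0.104]
ft_force: [-1.1, -2.0, 10.9]
opening: 0.235
```

>>> apply_moves(
  increments=[
    [1,-0.6,0,0,0],
    [0.6,0,0,0,0],
    [0.6,0,0,0,0],
    [0.6,0,0,0,0],
    [0.6,-10,0,0,0],
    [0.4,-40,0,0,0],
    [0.3,-40,0,0,0],
    [0.3,-40,0,0,0],
    [0.3,0,0,0,0],
    [0.3,0,0,0,0],
  ],
)

```text
t: 32.1
eef_pos: [595.5, 215.4, 159.4]
tcp_rot: [0.191, 1.569, 0.192]
ft_force: [-1.0, -0.0, 0.0]
opening: 0.693
```

```bash
python3 - <<'E'
from h import *
c=shot('wrist','w11.png'); plan(530,-277,160,0)
E
```

```text
tcp [595.  215.3 158.1] jaw 0.0 j6 0.24 open 0.696 turn 0.0 shift [  -1.8 -492.3  -65. ]
```

View pics/w11.png

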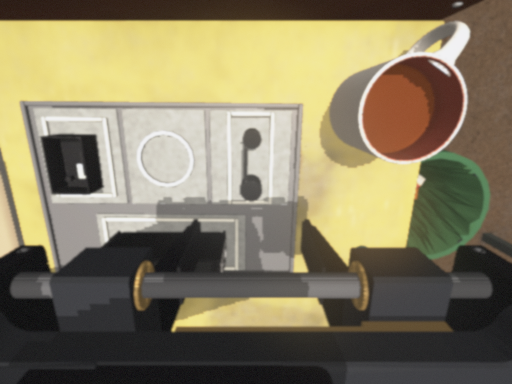

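The cartridge stands upright and square in its nest: spools at (251,139) and (250,187), rib (229–274, 112–203). Last is the lens cell.

>>> apply_moves(
  increments=[
    [0.3,0,-35,-5,0],
    [0.3,0,-38,-5,0],
    [0.3,0,-38,-5,0],
    [0.3,0,-38,-5,0],
    [0.3,0,-38,-5,0],
    [0.3,0,-38,-5,0],
    [0.3,0,-38,-5,0],
    [0.3,0,-38,-5,0],
    [0.3,0,-38,-5,0],
    [0.3,0,-38,-5,0],
  ],
)

```text
t: 33.15
eef_pos: [544.6, -162.9, 156.8]
tcp_rot: [2.753, 1.568, 2.754]
ft_force: [1.2, 0.5, 0.3]
opening: 0.698
```

>>> apply_moves(
  increments=[
    [0.3,0,-38,-5,0],
    [0.3,0,-38,-5,0],
    [0.3,0,-38,-5,0],
    [0.3,0,0,0,0],
    [0.3,0,0,0,0],
    [0.3,0,0,0,0],
  ],
)

```text
t: 33.75
eef_pos: [530.5, -274.5, 157.5]
tcp_rot: [2.484, 1.569, 2.485]
ft_force: [0.4, 0.1, -0.4]
opening: 0.698
```

```bash
python3 - <<'E'
from h import *
c=shot('wrist','w12.png'); plan(530,-277,17,0)
E
```

```text
tcp [ 530.7 -274.4  157.8] jaw 0.1 j6 -0.59 open 0.699 turn 0.1 shift [140.8  -2.7  -0.5]
```

View pics/w12.png

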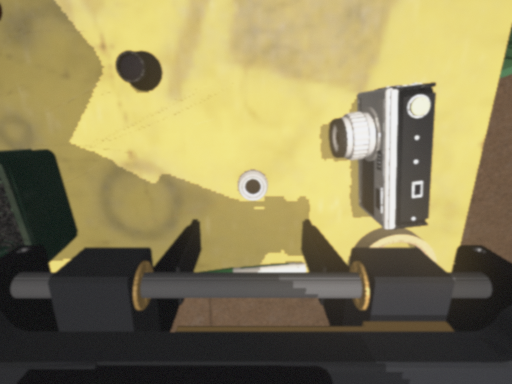

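```bash
python3 - <<'E'
from h import *
np.set_printoptions(precision=1,suppress=True)
c=load('w12.png'); m=ray(c,252.5,185,20); print(m, ray(c,329,138,35),ray(c,358,200,71)); plan(m[0],m[1],18)
E
```

```text
[ 531.4 -275.7   20. ] [ 606.5 -223.6   35. ] [ 627.7 -275.9   71. ]
tcp [ 530.7 -274.4  157.8] jaw 0.1 j6 -0.59 open 0.699 turn 0 shift [139.8  -1.5   0.8]
```

>>> apply_moves(
  increments=[
    [0.4,20,-2,0.6,0],
    [0.4,35,0,0,0],
    [0.4,35,0,0,0],
    [0.4,25,0,0,0],
    [0.4,15,0,0,0],
    [0.4,8,0,0,0],
    [0.4,2,0,0,0],
    [0.4,0,0,0,0],
    [0.4,0,0,0,0],
  ],
)

```text
t: 34.7
eef_pos: [531.8, -277.8, 19.4]
tcp_rot: [-0.619, 1.569, -0.619]
ft_force: [0.6, 0.3, -0.3]
opening: 0.601
```

>>> apply_moves(
  increments=[
    [1,0,0,0,0],
    [1,0,0,0,0],
    [1,0,0,0,0],
    [1,0,0,0,0],
    [1,0,0,0,0],
    [1,0,0,0,0],
    [1,0,0,0,0],
  ],
)

```text
t: 35.4
eef_pos: [531.4, -277.7, 18.6]
tcp_rot: [-0.705, 1.57, -0.704]
ft_force: [-1.5, 1.0, 5.1]
opening: 0.356
```

>>> apply_moves(
  increments=[
    [1,-10,0,0,0],
    [1,-30,0,0,0],
    [1,-40,0,0,0],
    [1,-40,0,0,0],
    [1,-10,0,0,0],
    [1,0,0,0,0],
    [1,0,0,0,0],
  ],
)

```text
t: 36.1
eef_pos: [530.8, -277.3, 147.5]
tcp_rot: [2.597, 1.57, 2.597]
ft_force: [-0.1, -0.3, -1.0]
opening: 0.354
```

```bash
python3 - <<'E'
from h import *
plan(501.5,241.5,150)
E
```

```text
tcp [ 530.8 -277.3  147.5] jaw 0.0 j6 -0.59 open 0.354 turn 0 shift [ -2.2 518.8 -29.1]
```

>>> apply_moves(
  increments=[
    [1,0,30,-2,0],
    [1,0,38,-2,0],
    [1,0,38,-2,0],
    [1,0,38,-2,0],
    [1,0,38,-2,0],
    [1,0,38,-2,0],
    [1,0,38,-2,0],
    [1,0,38,-2,0],
    [1,0,38,-2,0],
    [1,0,38,-2,0],
  ],
)

```text
t: 37.1
eef_pos: [510.2, 95.8, 146.6]
tcp_rot: [-3.055, 1.568, -3.055]
ft_force: [-0.8, 0.4, 0.7]
opening: 0.353
```

>>> apply_moves(
  increments=[
    [1,0,38,-2,0],
    [1,0,38,-2,0],
    [1,0,38,-2,0],
    [1,0,30,-3,0],
    [1,0,0,0,0],
    [1,0,0,0,0],
    [1,0,0,0,0],
  ],
)

```text
t: 37.8
eef_pos: [501.8, 237.5, 147.4]
tcp_rot: [-2.708, 1.569, -2.708]
ft_force: [0.6, 0.3, -0.5]
opening: 0.355
```

```bash
python3 - <<'E'
from h import *
c=shot('wrist','w13.png'); plan(501.5,240.5,26)
E
```

```text
tcp [502.  237.4 147.6] jaw -0.0 j6 0.32 open 0.352 turn 0 shift [121.6   3.2  -0.4]
```

View pics/w13.png

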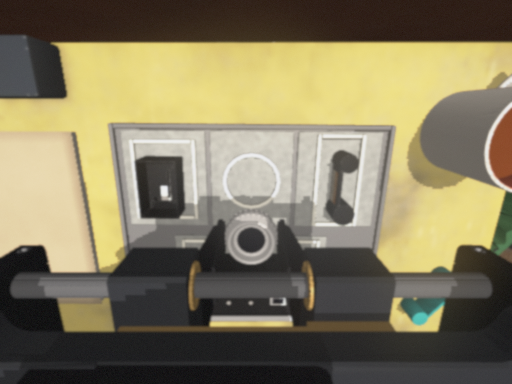

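The lens cell is held level and the ring at (251,181) is directly ahead. Lowering it.

>>> apply_moves(
  increments=[
    [1,20,2.5,0,0],
    [1,30,0,0,0],
    [1,30,0,0,0],
    [1,20,0,0,0],
    [1,10,0,0,0],
    [1,6,0,0,0],
    [1,2,0,0,0],
    [1,1.5,0,0,0],
    [1,0,0,0,0],
    [1,0,0,0,0],
  ],
)

```text
t: 38.85
eef_pos: [502.3, 241.0, 29.4]
tcp_rot: [0.223, 1.57, 0.224]
ft_force: [0.5, 0.1, -0.1]
opening: 0.353
```

>>> apply_moves(
  increments=[
    [1,1,0,0,0],
    [1,0,0,0,0],
    [1,0,0,0,0],
  ],
)

```text
t: 39.15
eef_pos: [502.1, 240.9, 27.9]
tcp_rot: [-0.132, 1.571, -0.132]
ft_force: [-0.4, 1.2, -0.1]
opening: 0.354
```

>>> apply_moves(
  increments=[
    [1,0.8,0,0,0],
    [1,0,0,0,0],
    [1,0,0,0,0],
  ],
)

```text
t: 39.45
eef_pos: [502.1, 240.8, 26.9]
tcp_rot: [-2.001, 1.571, -2.001]
ft_force: [-0.0, -0.0, -0.5]
opening: 0.356
```

>>> apply_moves(
  increments=[
    [1,0.6,0,0,0],
    [1,0,0,0,0],
    [1,0,0,0,0],
  ],
)

```text
t: 39.75
eef_pos: [502.1, 240.9, 26.6]
tcp_rot: [-0.028, 1.571, -0.028]
ft_force: [-1.0, -0.7, 4.0]
opening: 0.352
```

>>> apply_moves(
  increments=[
    [1,0.4,0,0,0],
    [1,0,0,0,0],
    [1,0,0,0,0],
  ],
)

```text
t: 40.05
eef_pos: [502.1, 240.9, 26.5]
tcp_rot: [0.099, 1.57, 0.1]
ft_force: [-1.6, -0.7, 9.5]
opening: 0.354
```

>>> apply_moves(
  increments=[
    [1,-0.4,0,0,0],
    [0.5,0,0,0,0],
    [0.5,0,0,0,0],
    [0.5,0,0,0,0],
    [0.5,-10,0,0,0],
    [0.5,-40,0,0,0],
    [0.3,-40,0,0,0],
    [0.3,-40,0,0,0],
    [0.3,-40,0,0,0],
    [0.3,-30,0,0,0],
  ],
)

```text
t: 41.05
eef_pos: [502.1, 240.9, 229.8]
tcp_rot: [0.286, 1.568, 0.286]
ft_force: [1.0, -0.4, -0.6]
opening: 0.692
```

>>> apply_moves(
  increments=[
    [0.3,0,-38,0,0],
    [0.3,0,-38,0,0],
    [0.3,0,-38,0,0],
    [0.3,0,-38,0,0],
    [0.3,0,-38,0,0],
    [0.3,0,-38,0,0],
    [0.3,0,-38,0,0],
    [0.3,0,-38,0,0],
    [0.3,0,-38,0,0],
    [0.3,0,0,0,0],
  ],
)

```text
t: 42.05
eef_pos: [502.1, -104.6, 227.0]
tcp_rot: [-0.845, 1.57, -0.848]
ft_force: [0.5, -0.5, -0.1]
opening: 0.696
```

```bash
python3 - <<'E'
from h import *
a=shot('top','t9.png'); b=shot('side','s9.png')
x=cv2.resize(a['pixels'][145:290,110:215,::-1],None,fx=3.6,fy=3.6,interpolation=cv2.INTER_CUBIC)
y=cv2.resize(b['pixels'][130:240,155:295,::-1],None,fx=3,fy=3,interpolation=cv2.INTER_CUBIC)
y=cv2.copyMakeBorder(y,0,x.shape[0]-y.shape[0],0,0,cv2.BORDER_CONSTANT)
cv2.imwrite('pics/fin.png',np.hstack([x,y])); print(status.state()['eef_pos'],status.state()['t'])
E
```

```text
[ 501.95275352 -101.60910429  226.83920614] 42.15
```

I've used up the picture limit, so I'll check numerically by differencing the top images from before and after.

```bash
python3 - <<'E'
from h import *
np.set_printoptions(precision=1,suppress=True)
a=load('top0.png');b=load('t9.png'); 
d=cv2.absdiff(a['pixels'],b['pixels']).max(2); m=(d[145:290,110:215]>45).astype(np.uint8)
n,l,s,ce=cv2.connectedComponentsWithStats(m)
for i in range(1,n):
    if s[i][4]>15:
        p=np.argwhere(l==i)[:,::-1].astype(np.float32)+[110,145]; r=cv2.minAreaRect(p.astype(np.float32)); print(s[i][4],r,ray(b,*r[0],25))
# lens cell: local picture
g=cv2.cvtColor(b['pixels'],cv2.COLOR_RGB2GRAY); print(g[204:232:1,128:156:1])
E
```

```text
243 ((142.0, 175.0), (10.0, 36.0), 90.0) [595.6 237.6  25. ]
938 ((183.99998474121094, 217.49998474121094), (15.999998092651367, 60.99999237060547), 0.0) [500.8 145.1  25. ]
201 ((195.5, 217.5), (59.0, 3.0), 90.0) [500.6 119.7  25. ]
44 ((140.3000030517578, 216.6000213623047), (7.602630138397217, 6.260990142822266), 63.43495178222656) [503.7 241.4  25. ]
567 ((142.0, 260.0), (18.0, 30.0), 90.0) [408.3 237.7  25. ]
[[170 168 167 164 162 160 162 166 171 168 182 195 202 208 206 195 181 169
  152 154 156 160 164 161 167 171 168 163]
 [165 170 170 166 166 162 170 185 203 206 205 206 200 185 183 201 206 209
  203 175 152 155 162 162 164 171 172 169]
 [168 172 168 167 166 186 202 209 195 172 140 148 170 169 168 168 162 170
  186 202 205 170 146 150 159 166 171 168]
 [169 168 168 175 185 205 204 179 141 148 164 165 169 170 165 170 169 168
  170 181 186 199 177 153 154 165 167 169]
 [162 160 170 183 200 185 147 151 168 174 170 166 170 170 170 170 165 165
  164 170 173 188 201 180 155 164 168 171]
 [156 158 178 201 186 139 141 167 174 173 167 169 168 165 163 159 160 159
  162 168 171 174 189 2
[... 1894 characters left out ...]
159 162 172 199 205 159 145 158 168 165 160 159 160 161 162 162 159 159
  161 163 166 164 192 199 154 144 163 167]
 [165 166 165 175 196 203 168 146 151 162 158 159 165 168 166 165 162 159
  163 169 187 203 199 149 111 145 167 167]
 [167 166 164 166 162 187 208 196 163 146 150 156 158 166 164 166 166 169
  184 201 211 201 151 113 139 160 163 165]
 [166 165 161 157 160 174 195 204 210 191 165 155 154 152 153 162 179 200
  205 205 178 136 142 158 160 161 161 167]
 [168 168 167 159 161 166 173 177 194 206 209 212 209 210 208 208 205 209
  182 147 125 146 163 163 161 160 167 171]
 [167 168 173 164 169 170 170 169 169 164 173 180 183 184 185 174 156 163
  165 163 164 167 165 160 162 165 165 171]]
```

```bash
python3 -c "
from cell import env
print(env.job_done())"
```

```text
the job is handed in; nothing more can be done
None
```

I put the camera body, the closed cover, the cartridge and the lens cell into their matching nests, in that order, and handed the job in at about 42 s.

- **Seating:** I lowered each part until it touched the nest floor (about 7.5–8 mm high), eased off and then released it. The peak wrist force was about 34 N.
- **Body, cover and cartridge:** a wrist picture taken after each release showed it upright, square and inside its rim.
- **Lens cell:** I had no pictures left to view after placing it, so I checked it from the final top image's pixel values. The glass looks round and sits within about 3 mm of the ring's centre.
- **Final position check:** the same top image puts every part within about 3 mm of its nest centre, against 9–10 mm of room on each side.
- **Look-alikes:** I never gripped the finished camera, the open cover or the turquoise part. I did not compare their positions before and after.

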